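Stamp the brass tag with the treadle press

ROBOT

A 7-joint arm with a two-finger parallel gripper is mounted at the origin on a cart in front of the work surface, level with it; the furniture and walls round the work are solid. World frame = base frame: x ahead of the robot, y to its left, z up, the work surface at z = 0. Lengths are in m, angles in rad, forces in N, time in s.
With the tool pointing down it reaches from about 0.425 to 0.875 m from the base axis. Payload 4.7 kg.
Tool frame: the origin (TCP) lies midway between the tips of the shut fingers; the grasp point (between the pads) lies 19 mm behind it (ctrl.grip_point_offset is the distance from the TCP to the grasp point, in m); z points along the fingers, y is the line along which they close (so a half turn about z gives the same grasp; the last joint's range is limited). The gripper opens to 87 mm and grips with 3 to 60 N. Pads are 19 mm wide; open, the fingers measure 117 mm over their backs; the gripper's body (75 mm by 190 mm) begins 51 mm behind the grasp point.
Start: joints at [-1.178, 0.321, -0.07, 1.45, 0.023, 1.371, -0.057], TCP at [0.24, 0.604, 0.223] pointing down, gripper open.
Joint ranges: [-2.86, 2.86], [-0.3, 2.09], [-1.38, 1.24], [0.06, 2.45], [-1.56, 4.7], [0.09, 2.05], [-2.69, 2.69]. Speed limits (rad/s): [2.57, 2.57, 3.14, 3.14, 3.14, 3.14, 3.14].

INTERFACE

Orientations are given as a rotation vector (axis times angle).
In Python, from bench import ctrl gives the robot as it stands. The module is installed in compiled form; this text tells all that it offers.
- The arm moves only by the shell command python3 -m handwheel 'ROWS' [OPENING] [FORCE]. ROWS is JSON, a list of rows, each an object of numbers: "x", "y", "z": the shift along the tool's x, y, z in m; "wx", "wy", "wz": the turn, a rotation vector about the tool's x, y, z in degrees. A call has 1 to 10 rows; each row is the pose to reach, as a shift and turn from the pose commanded when the call began, along the tool's axes at that moment; what a row does not reach only later rows make up. A row lasts 1/12 s, in which the tool goes at most 41.7 mm and 7.16 degrees, less where a joint would pass 70% of its speed; a pose out of reach is approached as far as the arm can. A call with a gripper value outside its range is refused whole. OPENING is the finger opening in m, from 0 to 0.087, set as the call begins (- or left out, the last holds). The fingers move at their own pace and stop on an object; FORCE is the grip in N (left out, the last holds). Time passes only in rows, so rows that repeat a pose let the fingers close. It gives the time, the measured TCP pose, the force, the opening and the grip force at its end, in the units of the state.
- ctrl.get_state(): the state, without advancing time (a new reading comes with each control period).
- ctrl.get_image(name): name is "scene" or "top" or "wrist"; returns a dict with "image" (400x640x3 uint8, red, green, blue), "K" (3x3 intrinsics, pixels), "k1" (the pictures are not rectified: a ray, as slopes to the right and down, at radius r is drawn at 1 + k1 r^2 times it, then the intrinsics apply), "world_to_cam" (4x4, takes a point from world to camera coordinates); the wrist camera has in their place "hand_eye" (4x4, takes a point from camera to tool coordinates, whose origin is the TCP and whose axes are the flange's). Camera axes: x right, y down, z forward; pixel columns grow to the right and rows downward; lengths in m; the calibration is good to about 2 mm. A picture is of the moment at which its call begins: read the wrist's pose just before it. There is no depth.
- ctrl.close_job(): hands the job in; it is judged then, once.
The state is a dict: "time": time; "joint_positions": joint angles; "qd": joint speeds; "joint_torque": joint torques, N m; "position": TCP position; "tool_rot": TCP orientation; "ft_force": force on the tool from outside, world axes, zero at the start; "torque": the same for the moment, N m; "grip_width": opening from 0.0 (shut) to 1.0 (fully open); "grip_force": force on a finger pad.
Only numpy, scipy, OpenCV 4.12 (cv2) and the standard library are available. Lean on these libraries where they do the work, as an engineer would, in place of code of your own. Each camera call takes 0.05 s, during which the arm holds its last target. There are 200 camera calls.

TASK

Two small spring-pedal stamp presses are bolted to the bench. Stamp the brass tag in the red press: push its red pedal all the way down to its stop, keep it there for a good second, then let it spring fully back up and leave it. Do not work the yellow press, which is empty.

Things in the scene. Friction and masses are not known exactly. Their poses are not given: they have to be found in the camera images.
- red_press_pad (a point): Centre of the top of the red pedal's pad (46 mm along the press, 54 mm wide, red, black ribs), the place to push; rides on the pedal. At rest it is 119 mm above the bench, the pad sloping 15 degrees, free end higher; on the stop the pad is level, 77 mm above the bench, its centre 10 mm farther from the hinge. x axis at rest: level, from the pad to the hinge 155 mm away; z up.
- red_press_pedal (a joint): Angle of the red pedal in rad: 0 = up at rest, 0.26 = down on its stop (42 mm lower at the pad). A spring returns it: a push of about 5 N on the pad starts it, about 10 N holds it on the stop. The press is bolted down: grey base plate 200 x 90 x 14 mm, red hinge cheeks up to 78 mm above the bench, brass tag 28 x 52 mm under the stamp.
- yellow_press_pad (a point): The same point on the yellow press, which has the same shape and size but a yellow pad and cheeks and no brass tag. It may stand left or right of the red one.
- yellow_press_pedal (a joint): Angle of the yellow pedal in rad, 0 = up at rest, 0.26 = down. To be left alone.

How it is judged:
On the way:
1. the red pedal is held down at its stop for half a second (value of joint red_press_pedal above 0.23 rad), for 0.5 s.
At the end, for the whole second after the job is handed in: After having been held down (beyond 0.23 rad) for 0.5 s, the red pedal is back up (within 0.03 rad of rest), and the yellow pedal is up (within 0.03 rad of rest) (value of joint each of red_press_pedal, yellow_press_pedal below 0.03 rad); the robot touches nothing.
It fails at once if the yellow pedal is pressed by more than 0.08 rad (value of joint yellow_press_pedal above 0.08 rad).
It also fails if it takes over 27 s, if anything falls off the work surface, if the arm or the gripper's body presses on something with over 40 N, if the wrist force passes 120 N, or if a joint passes its speed limit or range.

## Working session

There is one attempt and no reset: what is moved stays moved. The work goes in short steps, Python scripts to look and compute and a shell command to move; the robot and the scene stay as the last step left them, time stands still between calls to the robot, and variables do not carry over. Pictures are saved under pics/ and viewed, at most 10 in all, crops included, and the job is handed in when it is done.

```bash
mkdir -p pics; cat > h.py <<'E'
import numpy as np, cv2, pickle
from bench import ctrl
from scipy.spatial.transform import Rotation as R
def snap(n,f):
    s=ctrl.get_state(); d=ctrl.get_image(n); d['state']=s
    pickle.dump(d,open(f'pics/{f}.pkl','wb')); cv2.imwrite(f'pics/{f}.png',d['image'][:,:,::-1]); return d
def onplane(d,uv,z):
    K=np.array(d['K']); k=d['k1']
    p=cv2.undistortPoints(np.array(uv,float).reshape(-1,1,2),K,np.array([k,0,0,0.]),).reshape(-1,2)
    if 'world_to_cam' in d: T=np.linalg.inv(d['world_to_cam'])
    else:
        s=d['state']; W=np.eye(4); W[:3,:3]=R.from_rotvec(s['tool_rot']).as_matrix(); W[:3,3]=s['position']; T=W@np.array(d['hand_eye'])
    r=np.c_[p,np.ones(len(p))]@T[:3,:3].T; o=T[:3,3]
    return o+r*((np.asarray(z)-o[2])/r[:,2])[:,None]
E
python3 - <<'E'
from h import *
for n in('top','scene'): d=snap(n,n+'0')
s=ctrl.get_state();print(s['time'],s['position'],s['tool_rot'],s['joint_positions'],s['ft_force'],s['grip_width']);print(R.from_rotvec(s['tool_rot']).as_matrix().round(3))
E
```

```text
0.1 [0.24025742 0.60342787 0.22155351] [-5.91452323e-01 -3.08520977e+00  2.73411261e-03] [-1.17790139  0.32176672 -0.07005482  1.45156408  0.02262794  1.37080002
 -0.05692578] [ 0.01744737 -0.30201091  0.54569706] 0.995282585994246
[[-0.929  0.37  -0.001]
 [ 0.37   0.929 -0.002]
 [-0.    -0.002 -1.   ]]
```

View pics/top0.png

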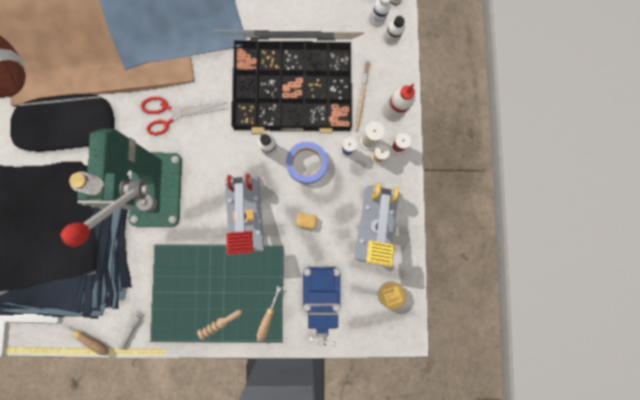

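View pics/scene0.png

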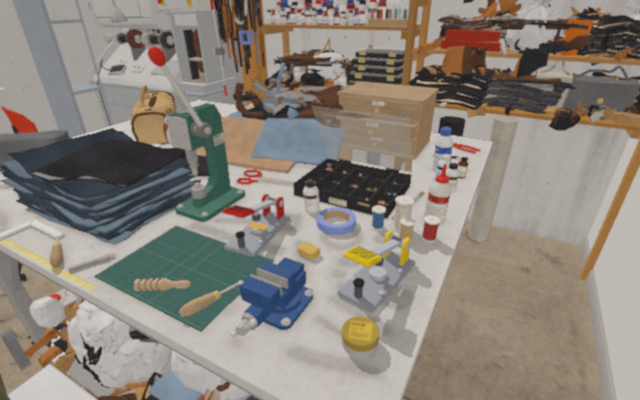

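The top view shows the red pad at about (240,243), with its hinge cheeks near (239,182). The yellow pad is at about (380,253), with cheeks near (386,192). The scene view agrees: red is on the left with the brass tag, yellow on the right. Next I'll convert these to positions and enlarge the red press.

```bash
python3 - <<'E'
from h import *
d=pickle.load(open('pics/top0.pkl','rb'))
print(np.linalg.inv(d['world_to_cam']).round(3))
print(onplane(d,[(240,243),(239,182),(380,253),(386,192),(310,295),(263,143)],[.119,.07,.119,.07,.05,.05]).round(3))
cv2.imwrite('pics/c1.png',cv2.resize(d['image'][160:280,200:340,::-1],None,fx=5,fy=5,interpolation=cv2.INTER_CUBIC))
E
```

```text
[[ 0.003 -0.993  0.114  0.559]
 [-1.    -0.007 -0.028 -0.086]
 [ 0.028 -0.114 -0.993  1.007]
 [ 0.     0.     0.     1.   ]]
[[ 0.582  0.064  0.119]
 [ 0.735  0.078  0.07 ]
 [ 0.56  -0.263  0.119]
 [ 0.713 -0.29   0.07 ]
 [ 0.456 -0.101  0.05 ]
 [ 0.842  0.023  0.05 ]]
```

View pics/c1.png

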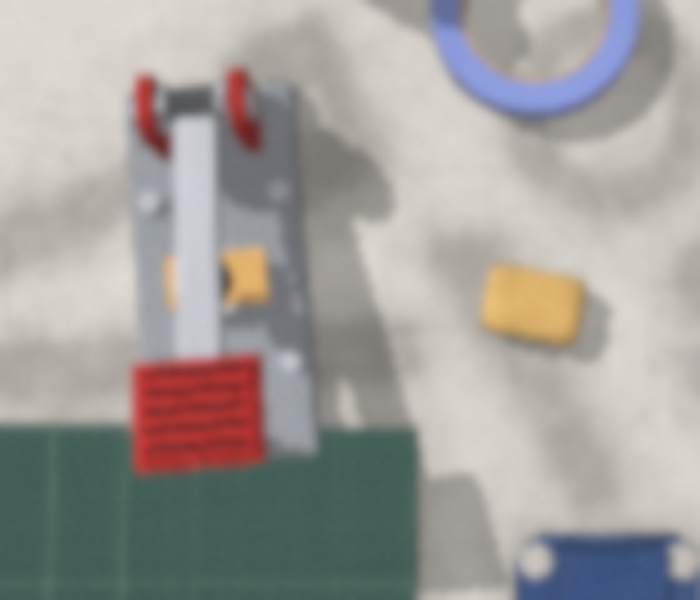

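The pad corners in the crop average (199,414), which is full-image (240,243). That puts the red pad at about (0.582, 0.064) with the hinge 154 mm ahead, matching the given 155 mm. Before swinging over I'll check the tall green press's lever ball and cross-check the pad in the scene view.

```bash
python3 - <<'E'
from h import *
a=pickle.load(open('pics/top0.pkl','rb'));b=pickle.load(open('pics/scene0.pkl','rb'))
def tri(u,v):
    P=[];q=[]
    for d,x in((a,u),(b,v)):
        P.append(np.array(d['world_to_cam'])[:3]);q.append(cv2.undistortPoints(np.array(x,float).reshape(1,1,2),np.array(d['K']),np.array([d['k1'],0,0,0.])).reshape(2,1))
    X=cv2.triangulatePoints(P[0],P[1],q[0],q[1]);return (X[:3]/X[3]).ravel().round(3)
print('ball',tri((75,235),(157,57)),'redpad',tri((240,243),(238,211)),'yel',tri((380,253),(363,256)))
print(onplane(b,[(238,211)],[.119]))
print(onplane(a,[(0,320),(130,290),(95,165)],[.1]*3).round(3))
T=np.array([.45,.08,.22]);s=ctrl.get_state();M=R.from_rotvec(s['tool_rot']).as_matrix()
for T in([.45,.08,.22],[.577,.064,.20]):print(M.T@(np.array(T)-s['position']))
E
```

```text
ball [0.585 0.247 0.452] redpad [0.582 0.065 0.112] yel [ 0.561 -0.266  0.11 ]
[[0.57305066 0.05713367 0.119     ]]
[[0.399 0.625 0.1  ]
 [0.471 0.322 0.1  ]
 [0.769 0.424 0.1  ]]
[-0.38844645 -0.40874819  0.00231845]
[-0.51235709 -0.37661178  0.02227849]
```

The red pad triangulates to (0.582, 0.065, 0.112), which fits the known height. The lever ball is at (0.585, 0.247, 0.452), so I'll keep the swing well inside it in radius.

```bash
python3 -m handwheel '[{"x":-0.19,"y":-0.2},{"x":-0.19,"y":-0.2},{"x":-0.19,"y":-0.2},{"x":-0.19,"y":-0.2},{"x":-0.19,"y":-0.2},{"x":-0.19,"y":-0.2},{"x":-0.19,"y":-0.2},{"x":-0.19,"y":-0.2}]' 0 10; python3 -m handwheel '[{"x":-0.2,"y":-0.21},{"x":-0.2,"y":-0.21},{"x":-0.2,"y":-0.21},{"x":-0.2,"y":-0.21},{"x":-0.2,"y":-0.21},{"x":-0.2,"y":-0.21},{"x":-0.2,"y":-0.21},{"x":-0.2,"y":-0.21},{"x":-0.2,"y":-0.21},{"x":-0.2,"y":-0.21}]'
python3 - <<'E'
from h import *
d=snap('wrist','w1');s=d['state'];M=R.from_rotvec(s['tool_rot']).as_matrix();print(s['time'],s['joint_positions'],M.T@(np.array([.58,.064,.21])-s['position']))
E
```

```text
0.1 [-1.17790139  0.32176672 -0.07005482  1.45156408  0.02262794  1.37080002
 -0.05692578] [-0.5151457  -0.37551979  0.01227693]invalid input at $[0]: expected keys x, y, z, wx, wy, wz
invalid input at $[0]: expected keys x, y, z, wx, wy, wz
```

View pics/w1.png

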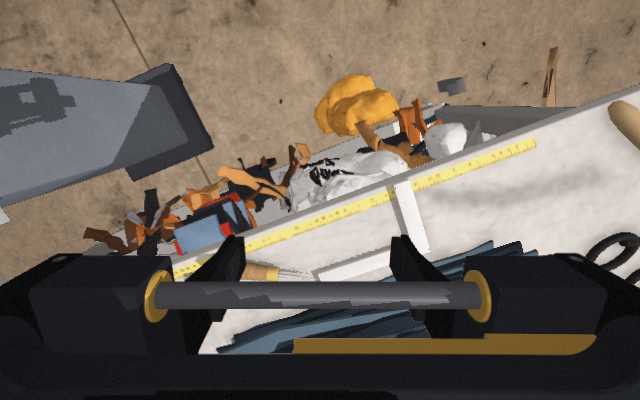

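The rows were refused because every key is required, so the arm hasn't moved. This wrist view shows only the start area: bench edge and cloth stack. I'll send the move again with full rows.

```bash
python3 -m handwheel '[{"x":-0.19,"y":-0.2,"z":0,"wx":0,"wy":0,"wz":0},{"x":-0.19,"y":-0.2,"z":0,"wx":0,"wy":0,"wz":0},{"x":-0.19,"y":-0.2,"z":0,"wx":0,"wy":0,"wz":0},{"x":-0.19,"y":-0.2,"z":0,"wx":0,"wy":0,"wz":0},{"x":-0.19,"y":-0.2,"z":0,"wx":0,"wy":0,"wz":0},{"x":-0.19,"y":-0.2,"z":0,"wx":0,"wy":0,"wz":0},{"x":-0.19,"y":-0.2,"z":0,"wx":0,"wy":0,"wz":0},{"x":-0.19,"y":-0.2,"z":0,"wx":0,"wy":0,"wz":0}]' 0 10
```

```text
time: 0.82
position: [0.3464, 0.3415, 0.2227]
tool_rot: [0.606, 3.081, -0.003]
ft_force: [0.4, 0.2, -0.5]
grip_width: 0.48
grip_force: 0.0
```

```bash
python3 -m handwheel '[{"x":-0.2,"y":-0.21,"z":0,"wx":0,"wy":0,"wz":0},{"x":-0.2,"y":-0.21,"z":0,"wx":0,"wy":0,"wz":0},{"x":-0.2,"y":-0.21,"z":0,"wx":0,"wy":0,"wz":0},{"x":-0.2,"y":-0.21,"z":0,"wx":0,"wy":0,"wz":0},{"x":-0.2,"y":-0.21,"z":0,"wx":0,"wy":0,"wz":0},{"x":-0.2,"y":-0.21,"z":0,"wx":0,"wy":0,"wz":0},{"x":-0.2,"y":-0.21,"z":0,"wx":0,"wy":0,"wz":0},{"x":-0.2,"y":-0.21,"z":0,"wx":0,"wy":0,"wz":0},{"x":-0.2,"y":-0.21,"z":0,"wx":0,"wy":0,"wz":0},{"x":-0.2,"y":-0.21,"z":0,"wx":0,"wy":0,"wz":0}]'
python3 - <<'E'
from h import *
d=snap('wrist','w2');s=d['state'];M=R.from_rotvec(s['tool_rot']).as_matrix();print(M.round(3),s['time'],s['joint_positions'],M.T@(np.array([.58,.064,.19])-s['position']))
E
```

```text
time: 1.65
position: [0.4509, 0.0797, 0.2224]
tool_rot: [-0.591, -3.085, -0.001]
ft_force: [-0.1, -0.5, -0.3]
grip_width: -0.003
grip_force: 0.0
[[-0.929  0.369 -0.   ]
 [ 0.369  0.929  0.001]
 [ 0.001  0.    -1.   ]] 1.65 [-0.66353508 -0.11172059  0.40329121  1.91558788  0.04437253  1.32936034
  0.91922089] [-0.12580367  0.03310451  0.03233237]
```

View pics/w2.png

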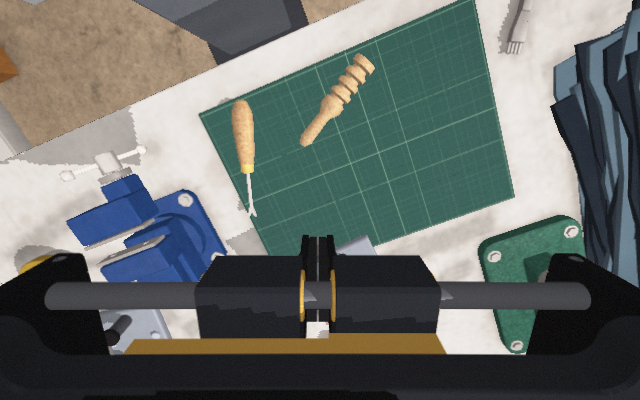

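The fingers are shut. The view faces back towards the robot (vise, cutting mat and green press base) and the path is clear. Moving above the red pad.

```bash
python3 -m handwheel '[{"x":-0.126,"y":0.033,"z":0,"wx":0,"wy":0,"wz":0},{"x":-0.126,"y":0.033,"z":0,"wx":0,"wy":0,"wz":0},{"x":-0.126,"y":0.033,"z":0,"wx":0,"wy":0,"wz":0},{"x":-0.126,"y":0.033,"z":0,"wx":0,"wy":0,"wz":0},{"x":-0.126,"y":0.033,"z":0.07,"wx":0,"wy":0,"wz":0},{"x":-0.126,"y":0.033,"z":0.07,"wx":0,"wy":0,"wz":0},{"x":-0.126,"y":0.033,"z":0.07,"wx":0,"wy":0,"wz":0}]'
python3 - <<'E'
from h import *
a=snap('top','t2');b=snap('scene','s2')
f=lambda i,y,x:cv2.resize(i[y:y+100,x:x+130,::-1],None,fx=3,fy=3,interpolation=cv2.INTER_CUBIC)
cv2.imwrite('pics/c2.png',np.hstack([f(a['image'],170,180),f(b['image'],140,180)]))
print(a['state']['position'],a['state']['time'])
E
```

```text
time: 2.28
position: [0.5755, 0.0646, 0.1458]
tool_rot: [-0.585, -3.075, 0.007]
ft_force: [-0.9, 0.6, -0.3]
grip_width: 0.003
grip_force: 0.0
[0.57553815 0.06462094 0.14580968] 2.2833
```

View pics/c2.png

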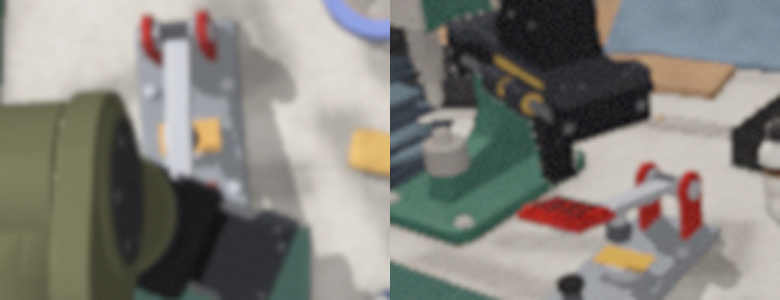

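The fingertips sit about 25 mm above the red pad's middle. The forearm is coming in from the left, so I'll check its clearance to the green press.

View pics/s2.png

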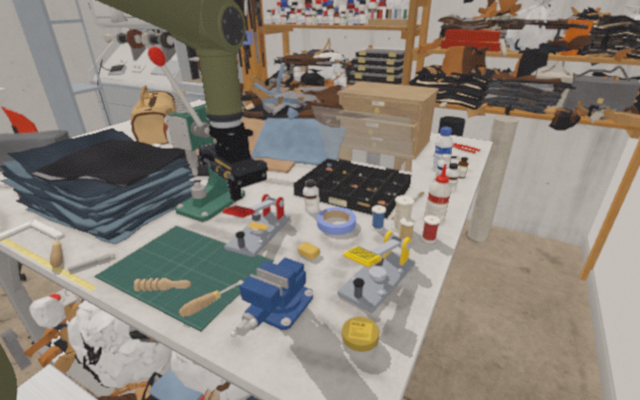

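View pics/t2.png

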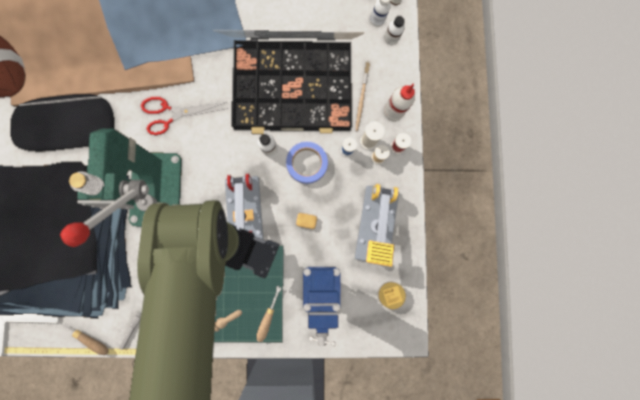

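The forearm passes high and about 55 px (over 10 cm) to the side of the lever ball, and nothing else is near. The fingers are over the red press and yellow is well away. Starting the press with a gentle descent to contact.

```bash
python3 -m handwheel '[{"x":0,"y":0,"z":0.01,"wx":0,"wy":0,"wz":0},{"x":0,"y":0,"z":0.02,"wx":0,"wy":0,"wz":0},{"x":0,"y":0,"z":0.025,"wx":0,"wy":0,"wz":0},{"x":0,"y":0,"z":0.03,"wx":0,"wy":0,"wz":0},{"x":0.001,"y":0,"z":0.035,"wx":0,"wy":0,"wz":0},{"x":0.002,"y":-0.001,"z":0.04,"wx":0,"wy":0,"wz":0},{"x":0.003,"y":-0.001,"z":0.045,"wx":0,"wy":0,"wz":0},{"x":0.003,"y":-0.001,"z":0.045,"wx":0,"wy":0,"wz":0}]'
```

```text
time: 3.05
position: [0.5768, 0.0628, 0.1074]
tool_rot: [-0.592, -3.085, 0.0]
ft_force: [-2.9, -0.5, 5.8]
grip_width: 0.009
grip_force: 2.8
```

Contact shows 5.8 N at z = 0.107, as the spring should give. Pressing on to the stop.

```bash
python3 -m handwheel '[{"x":0.002,"y":-0.001,"z":0.006,"wx":0,"wy":0,"wz":0},{"x":0.003,"y":-0.001,"z":0.012,"wx":0,"wy":0,"wz":0},{"x":0.005,"y":-0.002,"z":0.018,"wx":0,"wy":0,"wz":0},{"x":0.006,"y":-0.002,"z":0.023,"wx":0,"wy":0,"wz":0},{"x":0.006,"y":-0.002,"z":0.026,"wx":0,"wy":0,"wz":0},{"x":0.006,"y":-0.002,"z":0.029,"wx":0,"wy":0,"wz":0},{"x":0.006,"y":-0.002,"z":0.031,"wx":0,"wy":0,"wz":0},{"x":0.006,"y":-0.002,"z":0.031,"wx":0,"wy":0,"wz":0}]'
```

```text
time: 3.72
position: [0.5717, 0.0624, 0.0778]
tool_rot: [0.592, 3.084, -0.0]
ft_force: [-2.9, -2.7, 9.7]
grip_width: 0.007
grip_force: 4.8
```

Nearly at the stop: z = 0.078 and about 10 N. Pushing 3 mm further, then holding.

```bash
python3 -m handwheel '[{"x":0,"y":0,"z":0.002,"wx":0,"wy":0,"wz":0},{"x":0,"y":0,"z":0.003,"wx":0,"wy":0,"wz":0},{"x":0,"y":0,"z":0.003,"wx":0,"wy":0,"wz":0},{"x":0,"y":0,"z":0.003,"wx":0,"wy":0,"wz":0},{"x":0,"y":0,"z":0.003,"wx":0,"wy":0,"wz":0},{"x":0,"y":0,"z":0.003,"wx":0,"wy":0,"wz":0}]'
```

```text
time: 4.22
position: [0.5716, 0.0624, 0.077]
tool_rot: [0.593, 3.084, 0.001]
ft_force: [-8.7, -2.3, 21.4]
grip_width: 0.007
grip_force: 10.3
```

The force jumped to 21 N with z stuck at 0.077, so the pedal is on its stop. Holding over a second more.

```bash
for i in 1 2; do python3 -m handwheel '[{"x":0,"y":0,"z":0,"wx":0,"wy":0,"wz":0},{"x":0,"y":0,"z":0,"wx":0,"wy":0,"wz":0},{"x":0,"y":0,"z":0,"wx":0,"wy":0,"wz":0},{"x":0,"y":0,"z":0,"wx":0,"wy":0,"wz":0},{"x":0,"y":0,"z":0,"wx":0,"wy":0,"wz":0},{"x":0,"y":0,"z":0,"wx":0,"wy":0,"wz":0},{"x":0,"y":0,"z":0,"wx":0,"wy":0,"wz":0},{"x":0,"y":0,"z":0,"wx":0,"wy":0,"wz":0}]' | grep -E 'time|pos|ft'; done
```

```text
time: 4.88
position: [0.5716, 0.0624, 0.077]
ft_force: [-8.6, -2.1, 21.3]
time: 5.55
position: [0.5716, 0.0624, 0.077]
ft_force: [-8.2, -2.6, 20.0]
```

Now letting it spring back, then lifting clear.

```bash
python3 -m handwheel '[{"x":0,"y":0,"z":-0.01,"wx":0,"wy":0,"wz":0},{"x":-0.003,"y":0.001,"z":-0.02,"wx":0,"wy":0,"wz":0},{"x":-0.006,"y":0.002,"z":-0.03,"wx":0,"wy":0,"wz":0},{"x":-0.007,"y":0.003,"z":-0.04,"wx":0,"wy":0,"wz":0},{"x":-0.007,"y":0.003,"z":-0.055,"wx":0,"wy":0,"wz":0},{"x":-0.007,"y":0.003,"z":-0.085,"wx":0,"wy":0,"wz":0},{"x":-0.007,"y":0.003,"z":-0.12,"wx":0,"wy":0,"wz":0},{"x":-0.007,"y":0.003,"z":-0.14,"wx":0,"wy":0,"wz":0},{"x":-0.007,"y":0.003,"z":-0.14,"wx":0,"wy":0,"wz":0},{"x":-0.007,"y":0.003,"z":-0.14,"wx":0,"wy":0,"wz":0}]'
python3 - <<'E'
from h import *
b=snap('scene','s3');o=pickle.load(open('pics/scene0.pkl','rb'))['image']
f=lambda i:cv2.resize(i[180:310,210:430,::-1],None,fx=3.6,fy=2.2*1,interpolation=cv2.INTER_CUBIC)
cv2.imwrite('pics/c3.png',np.vstack([f(o),f(b['image'])]))
E
```

```text
time: 6.38
position: [0.5795, 0.0637, 0.2148]
tool_rot: [0.591, 3.083, 0.003]
ft_force: [0.3, -0.2, -0.7]
grip_width: 0.007
grip_force: 0.0
```

View pics/c3.png

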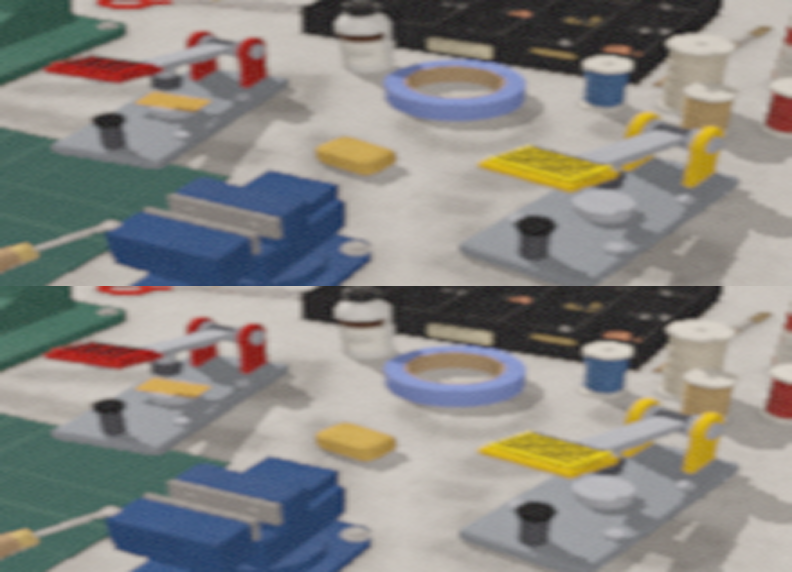

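Before (top) and after (bottom) match: the red pad is back at its rest position, crop (105,70) and (105,355), and yellow is unchanged. The arm is clear with zero force, so I'm handing in.

```bash
python3 -c "
from bench import ctrl
print(ctrl.close_job())"
```

```text
the job is handed in; nothing more can be done
None
```

I held the red pedal on its stop for well over a second, then let it spring fully back up; the yellow press was not touched, the arm is clear and the job is handed in (no verdict was returned).

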